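Gauge a connecting rod with the bench micrometer's ratchet

TASK

Check the width of the connecting rod's small end: lay the rod flat along the steel bed of the blue bench micrometer, with its small eye centred under the spindle, and let go of it. Then turn the ratchet cap on top clockwise (seen from above) until the spindle has closed on the eye and the slip clutch lets go, and carry on until the cap has slipped about an eighth of a turn past the thimble. Leave the rod gripped there, let go of the cap, and do not disturb the valve spring, lifter and jar standing around.

Things in the scene. Friction and masses are not known exactly. Their poses are not given: they have to be found in the camera images.
- gauge: Bench micrometer, blue, fixed to the bench. Origin on the bench straight below the vertical spindle axis; z up. Flat steel bed, 66 mm wide, top 40 mm above the bench, from 200 mm on the -x side to 45 mm on the +x side of the axis, on a blue foot 76 mm wide. Blue column at x +43 to +69 mm, 56 mm wide. The -x end is open: the rod goes in from there, along the bed.
- anvil (a point): Point on the bed's top, on the spindle axis, 40 mm above the bench; axes as the gauge. A dark disc 32 mm in diameter marks it.
- spindle: Spindle foot: dark disc, 26 mm diameter, 5 mm thick, hanging below the arm. Origin at the centre of its flat underside. It does not turn; it goes down 5 mm per radian of the thimble, from 71 mm above the bench at thimble 0 (at the start 67.5 to 71 mm). It meets the top of a rod lying on the bed at 60 mm (thimble near 2.2 rad) and then presses with about 13 N.
- cap_grip (a point): Where to grip the ratchet cap: on its vertical axis, 160 mm above the bench. Cap: dark, knurled, 28 mm diameter, 138 to 172 mm above the bench, yellow line on top. Below it the aluminium thimble, 42 mm diameter, 112 to 136 mm above the bench, black ticks and one red tick on its rim. Both turn but do not move up or down; with the spindle axis they are in line.
- thimble (a joint): Turn of the thimble on the gauge, rad; grows clockwise from above and lowers the spindle. Starts between 0 and 0.7, stays where it is left (friction 0.075 N m). Limits 0 and 6.
- ratchet (a joint): Slip of the ratchet cap past the thimble, rad, clockwise from above positive; 0 at the start. The cap drives the thimble through a slip clutch: below 0.14 N m they turn together; once the spindle presses on the rod the thimble stands still and this value grows without limit. The clutch slips the same way in both directions.
- rod: Steel connecting rod, 0.4 to 0.65 kg, lying flat on the bench, 20 mm thick. Origin on its underside, below a point near its balance; z up, x towards the small end. Plain beam 22 mm wide from x = -25 to +83 mm, 2 to 18 mm above the underside: grip across it at the origin.
- eye (a point): Centre of the small eye (34 mm outer, 20 mm inner diameter, 20 mm thick), on the rod's underside, 100 mm from the rod's origin along its x; axes as the rod.
- spring: Bystander: dark valve spring standing upright, 33 mm diameter, 50 mm tall. Origin under its centre.
- lifter: Bystander: steel valve lifter standing upright, 21 mm diameter, 50 mm tall. Origin under its centre.
- paste: Bystander: jar of assembly paste with red lid, 60 mm diameter, 75 mm tall. Origin under its centre.
- arm (a point): Middle of the front (-x) end face of the blue arm that the column holds over the bed. The arm is 44 mm wide, spans 86 to 110 mm above the bench, and reaches from 20 mm on the -x side of the spindle axis back to the column.
- big_end (a point): Centre of the big end, on the rod's underside, 55 mm from the rod's origin along -x: ring of 64 mm outer diameter, 20 mm thick, bolt ears to 82 mm overall width, bolt heads reaching 25 mm farther along -x.

How it is judged:
By the outcome, as a careful person would: the job done as asked, in the order asked, and still so for the second after the job is handed in, with the robot touching nothing.
It also fails if it takes over 54 s, if anything falls off the work surface, if the arm or the gripper's body presses on something with over 40 N, if the wrist force passes 120 N, or if a joint passes its speed limit or range.

ROBOT

A 7-joint arm with a two-finger parallel gripper is mounted at the origin on the work surface. World frame = base frame: x ahead of the robot, y to its left, z up, the work surface at z = 0. Lengths are in m, angles in rad, forces in N, time in s.
With the tool pointing down it reaches from about 0.4 to 0.85 m from the base axis. Payload 4.5 kg.
Tool frame: the origin (TCP) lies at the very end of the fingers, on their centre line; the grasp point (between the pads) lies 19 mm behind it; z points along the fingers, y is the line along which they close (so a half turn about z gives the same grasp; the last joint's range is limited). The gripper opens to 88 mm and grips with 3 to 60 N. Pads are 18 mm wide; open, the fingers measure 123 mm over their backs; the gripper's body (75 mm by 187 mm) begins 45 mm behind the grasp point.
Start: joints at [1.275, 0.689, -0.195, 1.565, 0.157, 0.902, -0.215], TCP at [0.202, -0.591, 0.239] pointing down, gripper open.
Joint ranges: [-3.01, 3.01], [-0.46, 2.08], [-1.47, 1.51], [0.13, 2.56], [-1, 4.14], [0.04, 2.09], [-2.66, 2.66]. Speed limits (rad/s): [2.57, 2.57, 3.14, 3.14, 3.14, 3.14, 3.14].

INTERFACE

Orientations are given as a unit quaternion [x, y, z, w].
In Python, from plant import r, eyes, nets gives the robot as it stands.
- The arm moves only by the shell command python3 -m pendant 'ROWS' [FORCE]. ROWS is JSON, a list of rows, each an object of numbers: "claw": the opening, from 0 (shut) to 1 (fully open); "dx", "dy", "dz": the shift along the world's x, y, z in mm; "twist": the turn about the world's z in rad. In form: [{"claw": .., "dx": .., "dy": .., "dz": .., "twist": ..}, ...]. A call has 1 to 8 rows; each row is the pose to reach, as a shift and turn from the pose commanded when the call began; what a row does not reach only later rows make up. A row lasts 1/10 s, in which the tool goes at most 50 mm and 8.59 degrees, less where a joint would pass 70% of its speed; a pose out of reach is approached as far as the arm can. A call with a gripper value outside its range is refused whole. The fingers move at their own pace and stop on an object; FORCE is the grip in N (left out, the last holds). Time passes only in rows, so rows that repeat a pose let the fingers close. It gives the time, the measured TCP pose, the force, the opening and the grip force at its end, in the units of the state.
- r.get_state(): the state, without advancing time (a new reading comes with each control period).
- eyes.snapshot(name): name is "scene" or "top" or "wrist"; returns (picture, depth): 400x640x3 uint8, blue, green, red; 400x640 float32, m along the optical axis (not along the pixel's ray), 0 where there is no reading.
- eyes.camera_info(name): a dict with "K" (3x3 intrinsics, pixels), "world_to_cam" (4x4, takes a point from world to camera coordinates); the wrist camera has in their place "T_tool_cam" (4x4, takes a point from camera to tool coordinates, whose origin is the TCP and whose axes are the flange's). Camera axes: x right, y down, z forward; pixel columns grow to the right and rows downward; lengths in m; the calibration is good to about 2 mm. A picture is of the moment at which its call begins: read the wrist's pose just before it. camera_info takes no time and is no camera call.
- r.finish_job(): hands the job in; it is judged then, once.
Trained networks look in the newest picture that a camera, given by its name, has taken for a name from the list of things; names that differ only in an ending like _2 or _b are one class to them, and where a whole thing is asked for, a point or a joint stands for the part that bears it (a point fixed in the world has none). Each returns a list of dicts, best first, with "confidence" (0 to 1); they miss things now and then, are a little off and sometimes report something else, mostly with a low value. They report only what shows in the picture. A call takes as long as a camera call.
- nets.spot_in(camera, query): "box" ([left, top, width, height] as shares, 0 to 1, of the picture: columns of its width, rows of its height, round what is visible of it).
- nets.place_of(camera, query): "position" ([column, row] as shares, 0 to 1, of the picture: columns of its width, rows of its height: a listed point, or the origin of a listed thing).
The state is a dict: "clock": time; "q": joint angles; "qd": joint speeds; "joint_torque": joint torques, N m; "tool_pos": TCP position; "eef_rot": TCP orientation; "contact_force": force on the tool from outside, world axes, zero at the start; "moment": the same for the moment, N m; "opening": opening from 0.0 (shut) to 1.0 (fully open); "finger_force": force on a finger pad.
Only numpy, scipy, OpenCV 4.12 (cv2) and the standard library are available. Lean on these libraries where they do the work, as an engineer would, in place of code of your own. Each camera call takes 0.05 s, during which the arm holds its last target. There are 200 camera calls.

## Working session

There is one attempt and no reset: what is moved stays moved. The work goes in short steps, Python scripts to look and compute and a shell command to move; the robot and the scene stay as the last step left them, time stands still between calls to the robot, and variables do not carry over. Pictures are saved under pics/ and viewed, at most 10 in all, crops included, and the job is handed in when it is done.

```bash
ls; mkdir -p pics
cat > h.py <<'E'
import numpy as np, cv2
from plant import r, eyes, nets
from scipy.spatial.transform import Rotation as R
def w2c(n):
    i=eyes.camera_info(n); K=np.array(i["K"])
    if n!="wrist": return K,np.array(i["world_to_cam"])
    s=r.get_state(); T=np.eye(4); T[:3,:3]=R.from_quat(s["eef_rot"]).as_matrix(); T[:3,3]=s["tool_pos"]
    return K,np.linalg.inv(T@np.array(i["T_tool_cam"]))
def ray(K,M,px):
    C=np.linalg.inv(M); d=C[:3,:3]@np.linalg.inv(K)@[px[0],px[1],1]; return C[:3,3],d
def at_z(K,M,px,z):
    o,d=ray(K,M,px); return o+d*(z-o[2])/d[2]
def tri(a,b):  # each (K,M,px)
    A=[];B=[]
    for v in (a,b):
        o,d=ray(*v); d=d/np.linalg.norm(d); P=np.eye(3)-np.outer(d,d); A.append(P);B.append(P@o)
    return np.linalg.lstsq(np.vstack(A),np.hstack(B),rcond=None)[0]
def proj(K,M,p):
    q=K@(M@np.r_[p,1])[:3]; return q[:2]/q[2]
E
cat > look.py <<'E'
from h import *
out={}
for c in ("scene","top"):
    K,M=w2c(c); im,d=eyes.snapshot(c); cv2.imwrite(f"pics/{c}0.png",im)
    for q in ("anvil","spindle","cap_grip","rod","eye","big_end","spring","lifter","paste","arm","gauge"):
        l=nets.place_of(c,q)
        if l:
            px=np.array(l[0]["position"])*[640,400]; out[c,q]=(K,M,px)
            print(c,q,px.round(1),round(l[0]["confidence"],2))
for q in ("anvil","spindle","cap_grip","rod","eye","big_end","spring","lifter","paste","arm","gauge"):
    if ("scene",q) in out and ("top",q) in out: print(q,tri(out["scene",q],out["top",q]).round(4))
print(r.get_state())
E
python3 look.py
```

```text
pics
scene anvil [289.  254.5] 0.82
scene cap_grip [168.6 258.1] 0.72
scene rod [418.8 197.5] 0.77
scene eye [452.9 210.8] 0.83
scene big_end [405.  189.7] 0.58
scene spring [162.5 296.2] 0.56
scene lifter [408.1 275.1] 0.74
scene paste [168.7 255. ] 0.58
scene arm [294.7 229.7] 0.97
scene gauge [289.6 261.4] 0.67
top anvil [344.6 188. ] 0.86
top spindle [344.1 187.5] 0.23
top cap_grip [347.7 177.1] 0.45
top rod [217.4 220.8] 0.82
top eye [199.4 200.2] 0.78
top big_end [225.5 237.4] 0.56
top spring [438.2 190.1] 0.54
top lifter [267.7 149.1] 0.51
top paste [433.6 225.2] 0.61
top arm [342. 192.] 0.62
top gauge [343.7 189.4] 0.78
anvil [ 0.6299 -0.0959  0.0215]
cap_grip [ 0.6647 -0.2267  0.1518]
rod [0.5243 0.3079 0.0011]
eye [ 0.592   0.3737 -0.008 ]
big_end [ 0.4729  0.2869 -0.0083]
spring [ 0.6284 -0.4026 -0.0196]
lifter [ 7.584e-01  1.561e-01 -3.000e-04]
paste [ 0.5149 -0.3804 -0.0081]
arm [ 0.6134 -0.0801  0.0869]
gauge [ 0.6279 -0.0948 -0.0076]
{'clock': 1.2, 'q': array([ 1.27480764,  0.68910613, -0.1945899 ,  1.56528904,  0.15731284,
        0.90250124, -0.21508508]), 'qd': array([-0.00056508, -0.00021563, -0.00038473, -0.00028264, -0.00050325,
        0.00043927, -0.00068495]), 'joint_torque': array([-1.65643149e-03, -5.27510548e+01, -1.26696993e+00, -1.53749549e+01,
       -5.17662568e-02, -4.85129003e-04,  3.03151808e-05]), 'tool_pos': array([ 0.20242727, -0.59134067,  0.23874157]), 'eef_rot': array([9.86432741e-01, 1.64165910e-01, 4.94835934e-06, 4.02589923e-05]), 'contact_force': array([-0.4799272 ,  0.81965224,  0.69667935]), 'moment': array([ 0.00453448, -0.00100356,  0.07562494]), 'finger_force': 0.0, 'opening': 1.0037647148855444}
```

View pics/scene0.png

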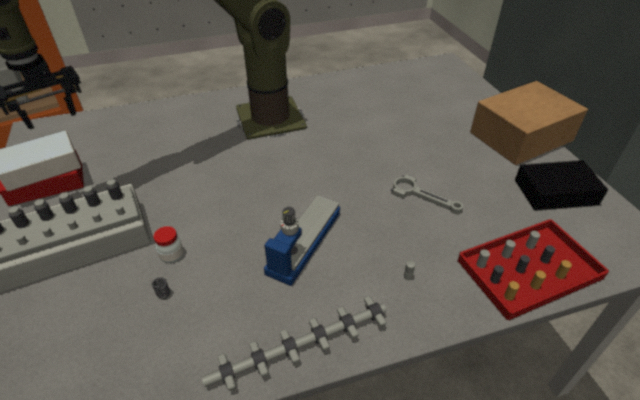

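View pics/top0.png

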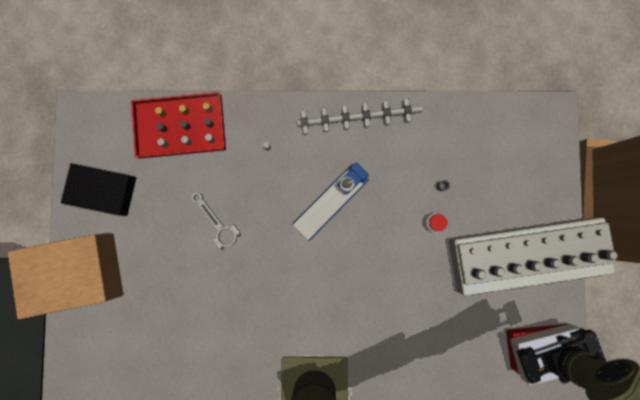

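The scene view shows the gauge at (289,255) with its open end towards the upper right (336,203), the rod at (419,197) with its small eye to the lower right (455,210), the jar at (168,245), the spring at (161,288) and the lifter at (409,270). The top view agrees: the rod's eye is at (198,198), its big end at (227,237), and the gauge's open end at (308,238). That gives a rod yaw of about 0.62 and a gauge yaw of about -0.64. Next I'll move above the rod.

```bash
python3 -m pendant '[{"claw":1,"dx":30,"dy":30,"dz":20,"twist":0},{"claw":1,"dx":60,"dy":65,"dz":40,"twist":0.05},{"claw":1,"dx":90,"dy":105,"dz":50,"twist":0.1},{"claw":1,"dx":120,"dy":145,"dz":50,"twist":0.15},{"claw":1,"dx":150,"dy":185,"dz":50,"twist":0.2},{"claw":1,"dx":180,"dy":225,"dz":50,"twist":0.29},{"claw":1,"dx":205,"dy":265,"dz":50,"twist":0.29},{"claw":1,"dx":225,"dy":310,"dz":50,"twist":0.29}]'
python3 -m pendant '[{"claw":1,"dx":10,"dy":45,"dz":0,"twist":0},{"claw":1,"dx":20,"dy":90,"dz":0,"twist":0},{"claw":1,"dx":25,"dy":140,"dz":0,"twist":0},{"claw":1,"dx":30,"dy":190,"dz":0,"twist":0},{"claw":1,"dx":35,"dy":240,"dz":0,"twist":0},{"claw":1,"dx":40,"dy":290,"dz":0,"twist":0},{"claw":1,"dx":45,"dy":335,"dz":0,"twist":0},{"claw":1,"dx":50,"dy":380,"dz":0,"twist":0}]'
```

```text
clock: 2.0
tool_pos: [0.4291, -0.2799, 0.2889]
eef_rot: [0.952, 0.305, 0.001, 0.0]
contact_force: [1.1, 0.3, -0.1]
opening: 1.0
finger_force: 0.0
clock: 2.8
tool_pos: [0.4774, 0.1008, 0.289]
eef_rot: [0.952, 0.305, 0.0, 0.0]
contact_force: [1.1, -0.1, -0.5]
opening: 1.0
finger_force: 0.0
```

```bash
python3 -m pendant '[{"claw":1,"dx":10,"dy":50,"dz":0,"twist":0},{"claw":1,"dx":15,"dy":100,"dz":0,"twist":0},{"claw":1,"dx":20,"dy":150,"dz":0,"twist":0},{"claw":1,"dx":30,"dy":190,"dz":0,"twist":0},{"claw":1,"dx":30,"dy":190,"dz":0,"twist":0},{"claw":1,"dx":30,"dy":190,"dz":0,"twist":0}]'
cat > wl.py <<'E'
import sys; from h import *
name,qs=sys.argv[1],sys.argv[2].split(",")
K,M=w2c("wrist"); im,d=eyes.snapshot("wrist"); cv2.imwrite(f"pics/{name}.png",im)
print("q",r.get_state()["q"].round(3))
for q in qs:
    for l in nets.place_of("wrist",q)[:2]:
        px=np.array(l["position"])*[640,400]; u,v=px.round().astype(int)
        dd=d[min(max(v,0),399),min(max(u,0),639)]; C=np.linalg.inv(M)
        P=C[:3,:3]@(np.linalg.inv(K)@[*px,1]*dd)+C[:3,3]
        print(q,px.round(1),round(l["confidence"],2),"surf",P.round(4),"z0",at_z(K,M,px,0).round(4),"z40",at_z(K,M,px,.04).round(4),"z160",at_z(K,M,px,.16).round(4))
np.savez(f"pics/{name}.npz",im=im,d=d,K=K,M=M)
E
python3 wl.py w1 rod,eye,big_end
```

```text
clock: 3.4
tool_pos: [0.5071, 0.2894, 0.2883]
eef_rot: [0.952, 0.306, -0.0, 0.0]
contact_force: [0.3, -0.7, 0.8]
opening: 0.998
finger_force: 0.0
q [-0.426  0.583 -0.288  1.629  0.194  0.959 -1.732]
rod [306.7 141.8] 0.87 surf [0.5206 0.3152 0.02  ] z0 [0.5184 0.3145 0.    ] z40 [0.5228 0.316  0.04  ] z160 [0.536  0.3203 0.16  ]
eye [303.4  65.5] 0.71 surf [ 5.948e-01  3.734e-01 -5.000e-04] z0 [0.5948 0.3733 0.    ] z40 [0.5922 0.3693 0.04  ] z160 [0.5842 0.3574 0.16  ]
big_end [310.7 183.5] 0.65 surf [4.742e-01 2.764e-01 4.000e-04] z0 [0.4741 0.2764 0.    ] z40 [0.4825 0.2813 0.04  ] z160 [0.5079 0.2962 0.16  ]
```

View pics/w1.png

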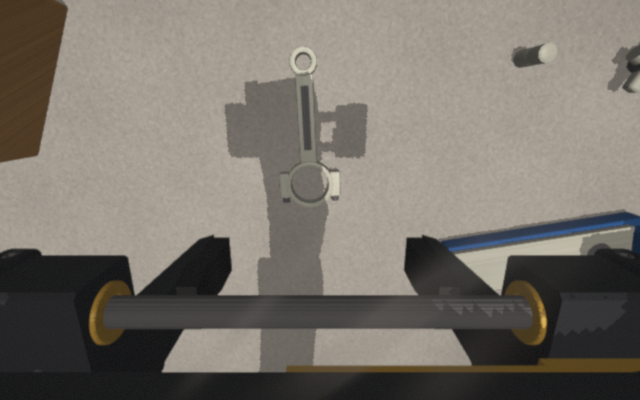

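The wrist view shows the rod upright in the picture: eye ring at (302,61), big end at (309,183), lifter at (545,53). Nothing else is near the rod. I'll refine its pose from the depth.

```bash
cat > fit.py <<'E'
import sys; from h import *
f=np.load(f"pics/{sys.argv[1]}.npz"); K,M,d=f["K"],f["M"],f["d"]
zoff=float(sys.argv[2]); c0=np.array([float(sys.argv[3]),float(sys.argv[4])])
v,u=np.mgrid[:400,:640]; C=np.linalg.inv(M)
P=(np.stack([u,v,np.ones_like(u)],-1)@np.linalg.inv(K).T*d[...,None])@C[:3,:3].T+C[:3,3]
m=(P[...,2]>zoff+.012)&(P[...,2]<zoff+.03)&(np.hypot(P[...,0]-c0[0],P[...,1]-c0[1])<.16)&(d>0)
n,L,S,_=cv2.connectedComponentsWithStats(cv2.morphologyEx(m.astype(np.uint8),cv2.MORPH_CLOSE,np.ones((3,3))))
k=1+np.argmax(S[1:,4]); print(S[k]); Q=P[(L==k)&m]; print("z med",np.median(Q[:,2]).round(4))
X=Q[:,:2]; c=X.mean(0); a=np.linalg.svd(X-c,full_matrices=False)[2][0]
if a@[1,float(sys.argv[5])]<0:a=-a
for _ in range(3):
    n=np.array([-a[1],a[0]]); s=(X-c)@a; t=(X-c)@n; tip=s.max()   # tip = eye centre+17
    b=(s<tip-.04)&(s>tip-.115); 
    g=np.arange(tip-.113,tip-.04,.006); mid=[(t[abs(s-x)<.004].max()+t[abs(s-x)<.004].min())/2 for x in g]
    p=np.polyfit(g,mid,1); a=a+p[0]*n; a/=np.linalg.norm(a)
n=np.array([-a[1],a[0]]); s=(X-c)@a; t=(X-c)@n; tip=np.sort(s)[-4:].mean()
toff=np.polyval(p,tip-.08)
eye=c+a*(tip-.017)+n*toff; print("yaw",np.arctan2(a[1],a[0]).round(4),"len",np.ptp(s).round(4),"eye",eye.round(4),"origin",(eye-.1*a).round(4))
E
python3 fit.py w1 0 0.52 0.312 0.8
python3 - <<'E'
from h import *
f=np.load("pics/w1.npz");K,M=f["K"],f["M"]
a=at_z(K,M,(302.5,61),.02);b=at_z(K,M,(309,184),.02);u=(a-b)/np.linalg.norm(a-b)
print(a,b,np.linalg.norm(a-b),np.arctan2(u[1],u[0]),a-.1*u)
E
```

```text
[ 279   46   61  161 3121]
z med 0.0193
yaw 0.6679 len 0.2022 eye [0.5969 0.3748] origin [0.5183 0.3129]
[0.59699016 0.37514038 0.02      ] [0.47636962 0.28032789 0.02      ] 0.1534233453867653 0.6661702433824641 [0.51837074 0.31334242 0.02      ]
```

```bash
python3 -m pendant '[{"claw":0.8,"dx":11.5,"dy":23.5,"dz":-40,"twist":0.046},{"claw":0.6,"dx":11.5,"dy":23.5,"dz":-85,"twist":0.046},{"claw":0.5,"dx":11.5,"dy":23.5,"dz":-130,"twist":0.046},{"claw":0.5,"dx":11.5,"dy":23.5,"dz":-175,"twist":0.046},{"claw":0.5,"dx":11.5,"dy":23.5,"dz":-220,"twist":0.046},{"claw":0.5,"dx":11.5,"dy":23.5,"dz":-255,"twist":0.046},{"claw":0.5,"dx":11.5,"dy":23.5,"dz":-275,"twist":0.046},{"claw":0.5,"dx":11.5,"dy":23.5,"dz":-283,"twist":0.046}]'
python3 -m pendant '[{"claw":0,"dx":0,"dy":0,"dz":0,"twist":0},{"claw":0,"dx":0,"dy":0,"dz":0,"twist":0},{"claw":0,"dx":0,"dy":0,"dz":0,"twist":0},{"claw":0,"dx":0,"dy":0,"dz":0,"twist":0},{"claw":0,"dx":0,"dy":0,"dz":0,"twist":0},{"claw":0,"dx":0,"dy":0,"dz":0,"twist":0}]' 40
```

```text
clock: 4.4
tool_pos: [0.5182, 0.31, 0.0038]
eef_rot: [0.945, 0.326, -0.002, 0.001]
contact_force: [-0.0, 0.1, -0.1]
opening: 0.506
finger_force: 0.0
clock: 5.0
tool_pos: [0.5194, 0.3133, 0.0072]
eef_rot: [0.945, 0.327, 0.001, -0.001]
contact_force: [-2.4, 0.6, 6.5]
opening: 0.242
finger_force: 40.0
```

```bash
python3 -m pendant '[{"claw":0,"dx":0,"dy":0,"dz":25,"twist":0},{"claw":0,"dx":0,"dy":0,"dz":65,"twist":0},{"claw":0,"dx":0,"dy":-20,"dz":105,"twist":-0.1},{"claw":0,"dx":0,"dy":-50,"dz":140,"twist":-0.2},{"claw":0,"dx":-5,"dy":-85,"dz":165,"twist":-0.32},{"claw":0,"dx":-5,"dy":-120,"dz":180,"twist":-0.44},{"claw":0,"dx":-10,"dy":-155,"dz":180,"twist":-0.56},{"claw":0,"dx":-10,"dy":-190,"dz":180,"twist":-0.68}]'
python3 -m pendant '[{"claw":0,"dx":0,"dy":-30,"dz":0,"twist":-0.1},{"claw":0,"dx":-5,"dy":-60,"dz":0,"twist":-0.22},{"claw":0,"dx":-10,"dy":-90,"dz":0,"twist":-0.34},{"claw":0,"dx":-15,"dy":-110,"dz":0,"twist":-0.46},{"claw":0,"dx":-20,"dy":-120,"dz":0,"twist":-0.58},{"claw":0,"dx":-20,"dy":-120,"dz":0,"twist":-0.63},{"claw":0,"dx":-20,"dy":-120,"dz":0,"twist":-0.63},{"claw":0,"dx":-20,"dy":-120,"dz":0,"twist":-0.63}]'
python3 wl.py w2 anvil,cap_grip,arm,eye,rod,gauge,spindle
```

```text
clock: 5.8
tool_pos: [0.5075, 0.1201, 0.1861]
eef_rot: [1.0, -0.01, -0.001, 0.0]
contact_force: [0.6, -0.8, -6.9]
opening: 0.244
finger_force: 40.0
clock: 6.6
tool_pos: [0.4886, 0.0024, 0.1856]
eef_rot: [0.949, -0.316, -0.0, 0.0]
contact_force: [-0.1, 0.1, -6.0]
opening: 0.244
finger_force: 40.0
q [-0.131  0.601  0.05   2.032 -0.058  0.511 -2.253]
```

View pics/w2.png

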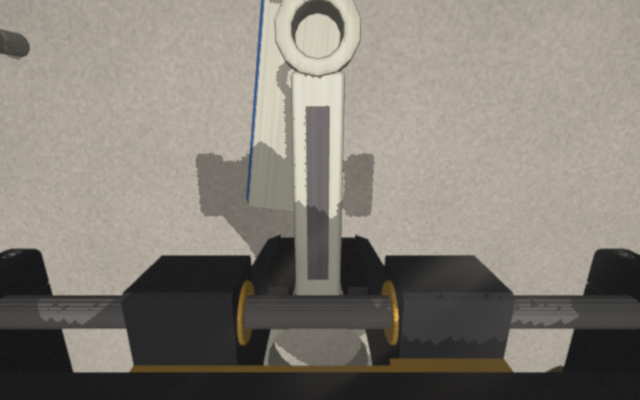

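The wrist view shows the rod straight in the fingers, with the eye at (317,34). Only the bed's left edge shows, from (263,5) to (248,200). I'll raise and shift right so the gauge comes into view beside the rod.

```bash
python3 -m pendant '[{"claw":0,"dx":0,"dy":-20,"dz":30,"twist":0},{"claw":0,"dx":0,"dy":-50,"dz":65,"twist":0},{"claw":0,"dx":3,"dy":-80,"dz":95,"twist":0},{"claw":0,"dx":3,"dy":-105,"dz":120,"twist":0},{"claw":0,"dx":3,"dy":-105,"dz":120,"twist":0},{"claw":0,"dx":3,"dy":-105,"dz":120,"twist":0}]'
python3 wl.py w3 anvil,cap_grip,arm,eye,rod,gauge
```

```text
clock: 7.6
tool_pos: [0.4916, -0.1033, 0.306]
eef_rot: [0.948, -0.317, 0.0, -0.0]
contact_force: [-0.8, 0.6, -6.0]
opening: 0.246
finger_force: 40.0
q [ 0.075  0.44   0.058  1.847 -0.033  0.857 -2.065]
anvil [243.4  72.4] 0.7 surf [ 0.6156 -0.1093  0.131 ] z0 [ 0.6425 -0.0936  0.    ] z40 [ 0.6343 -0.0984  0.04  ] z160 [ 0.6096 -0.1128  0.16  ]
cap_grip [210.5  63.2] 0.57 surf [ 0.6287 -0.0973  0.1723] z0 [ 0.6774 -0.0662  0.    ] z40 [ 0.6661 -0.0734  0.04  ] z160 [ 0.6322 -0.0951  0.16  ]
arm [229.8  91. ] 0.67 surf [ 0.6151 -0.0837  0.1082] z0 [ 0.6357 -0.0635  0.    ] z40 [ 0.6281 -0.071   0.04  ] z160 [ 0.6052 -0.0933  0.16  ]
rod [315.7 248.7] 0.59 surf [ 0.4985 -0.1083  0.3171] z0 [ 0.3793 -0.0157  0.    ] z40 [ 0.3944 -0.0274  0.04  ] z160 [ 0.4395 -0.0624  0.16  ]
gauge [250.6  79.7] 0.84 surf [ 0.6126 -0.1066  0.0966] z0 [ 0.6297 -0.0953  0.    ] z40 [ 0.6226 -0.1     0.04  ] z160 [ 0.6013 -0.1139  0.16  ]
```

View pics/w3.png

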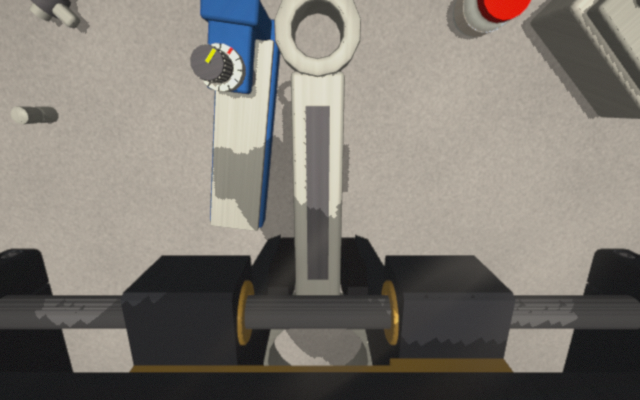

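The gauge is now in view beside the rod: the cap top with its yellow line at (208,63), the thimble with its red tick at (231,50), and the bed from (240,225) upwards. Next I'll fit the gauge and the held rod from the depth.

```bash
cat > gfit.py <<'E'
import sys; from h import *
f=np.load(f"pics/{sys.argv[1]}.npz"); K,M,d=f["K"],f["M"],f["d"]
v,u=np.mgrid[:400,:640]; C=np.linalg.inv(M)
P=(np.stack([u,v,np.ones_like(u)],-1)@np.linalg.inv(K).T*d[...,None])@C[:3,:3].T+C[:3,3]
near=(np.hypot(P[...,0]-.58,P[...,1]+.06)<.2)&(d>0)
cap=near&(P[...,2]>.166)&(P[...,2]<.178)&(np.hypot(P[...,0]-.63,P[...,1]+.096)<.03)
Q=P[cap]; (cx,cy),rad=cv2.minEnclosingCircle((Q[:,:2]*1000).astype(np.float32)); print("cap top",Q.mean(0).round(4),np.median(Q[:,2]).round(4),"circle",round(cx,1),round(cy,1),round(rad,1),len(Q))
for nm,lo,hi in (("bed",.035,.045),("armtop",.105,.115),("thimble",.130,.140)):
    m=near&(P[...,2]>lo)&(P[...,2]<hi)
    n,L,S,_=cv2.connectedComponentsWithStats(m.astype(np.uint8)); k=1+np.argmax(S[1:,4]); Q=P[L==k]
    rc=cv2.minAreaRect((Q[:,:2]*1000).astype(np.float32)); print(nm,len(Q),"z",np.median(Q[:,2]).round(4),[np.round(x,2) for x in rc])
    if nm=="bed": # yaw from edges
        a=np.array([.8,-.6]);c=Q[:,:2].mean(0)
        for _ in range(4):
            n_=np.array([-a[1],a[0]]);s=(Q[:,:2]-c)@a;t=(Q[:,:2]-c)@n_
            s0=np.sort(s)[3]; g=np.arange(s0+.01,s0+.11,.005)
            lo_=[t[abs(s-x)<.004].min() for x in g];hi_=[t[abs(s-x)<.004].max() for x in g]
            p1=np.polyfit(g,lo_,1);p2=np.polyfit(g,hi_,1);a=a+(p1[0]+p2[0])/2*n_;a/=np.linalg.norm(a)
        print("slopes",p1[0].round(4),p2[0].round(4),"width",np.median(np.array(hi_)-lo_).round(4))
        mid=np.polyval((p1+p2)/2,s0+.06); p=c+a*s0+n_*mid
        print("yaw",np.arctan2(a[1],a[0]).round(4),"axis from bed",(p+.2*a).round(4))
E
python3 gfit.py w3; python3 fit.py w3 0.30 0.5 -0.1 -0.7; python3 fit.py w2 0.18 0.49 0 -0.7
python3 - <<'E'
from h import *
for n in ("w2","w3"):
    f=np.load(f"pics/{n}.npz");K,M=f["K"],f["M"];d=f["d"];C=np.linalg.inv(M)
    for px in((318,34),(317,200),(345,34),(292,34)):
        u,v=px
        P=C[:3,:3]@(np.linalg.inv(K)@[*px,1]*d[v,u])+C[:3,3]; print(n,px,P.round(4))
E
```

```text
cap top [ 0.6304 -0.0958  0.1723] 0.1726 circle 631.3 -95.0 14.7 1045
bed 7896 z 0.0408 [array([582.57, -47.44]), array([ 66.29, 264.26]), np.float64(45.48)]
slopes -0.0009 0.0009 width 0.0654
yaw -0.7752 axis from bed [ 0.6313 -0.0953]
armtop 1653 z 0.1106 [array([ 635.96, -118.46]), array([60.31, 76.94]), np.float64(67.15)]
thimble 677 z 0.1366 [array([627.85, -97.09]), array([33.81, 40.9 ]), np.float64(30.37)]
[  258     0   121   295 15997]
z med 0.3176
yaw -0.6623 len 0.1279 eye [ 0.5665 -0.1604] origin [ 0.4876 -0.0989]
[  257     0   122   295 16013]
z med 0.1972
yaw -0.6598 len 0.1275 eye [ 0.5637 -0.0544] origin [0.4847 0.0069]
w2 (318, 34) [ 0.5919 -0.0762  0.0403]
w2 (317, 200) [ 0.5144 -0.0175  0.1975]
w2 (345, 34) [ 0.5612 -0.0658  0.1994]
w2 (292, 34) [ 0.5737 -0.0498  0.1968]
w3 (318, 34) [ 0.6195 -0.2008  0.0013]
w3 (317, 200) [ 0.5172 -0.1232  0.3175]
w3 (345, 34) [ 0.564  -0.1718  0.3189]
w3 (292, 34) [ 0.5763 -0.1557  0.3184]
```

```bash
cat > held.py <<'E'
import sys; from h import *
n,zt,x,y=sys.argv[1],*map(float,sys.argv[2:5])
f=np.load(f"pics/{n}.npz"); K,M,d=f["K"],f["M"],f["d"]; im=f["im"]
v,u=np.mgrid[:400,:640]; C=np.linalg.inv(M)
P=(np.stack([u,v,np.ones_like(u)],-1)@np.linalg.inv(K).T*d[...,None])@C[:3,:3].T+C[:3,3]
ring=(abs(P[...,2]-zt)<.008)&(d>0)
# hole: left/right/bottom/top edges around px 318,34, from the ring's inner rim seen at its top
h=(~ring).astype(np.uint8); _,L,S,ce=cv2.connectedComponentsWithStats(h[:72,:]); k=L[34,318]; print(S[k],ce[k])
(cx,cy),r_=cv2.minEnclosingCircle(np.argwhere(L==k)[:,::-1].astype(np.float32)); print(cx,cy,r_)
e=at_z(K,M,(cx,cy),zt); 
rows=range(110,220,5); mids=[]
for w in rows:
    c=np.where(ring[w,250:390])[0]+250; mids.append(at_z(K,M,((c.min()+c.max())/2,w),zt-.002)[:2])
mids=np.array(mids); a=np.linalg.svd(mids-mids.mean(0))[2][0]; a=a*np.sign(a[0]); print("hole eye",e.round(4),"beam yaw",np.arctan2(a[1],a[0]).round(4), "eye off beam line",np.cross(a,e[:2]-mids.mean(0)).round(4))
b=e[:2]-mids.mean(0); print("yaw eye-beam",np.arctan2(b[1],b[0]).round(4))
t=np.array([x,y]); print("tcp-eye dist",np.linalg.norm(e[:2]-t).round(4),"dir",np.arctan2(*(e[:2]-t)[::-1]).round(4), "tool yaw")
E
python3 held.py w3 .3185 .4916 -.1033 2>/dev/null; python3 held.py w2 .1980 .4886 .0024 2>/dev/null
```

```text
[ 294    6   48   52 1930] [317.30051813  32.02642487]
317.4972229003906 31.563535690307617 25.682315826416016
hole eye [ 0.5711 -0.164   0.3185] beam yaw -0.6433 eye off beam line -0.0001
yaw eye-beam -0.6462
tcp-eye dist 0.1 dir -0.6521 tool yaw
[ 294    5   48   53 1925] [317.35792208  32.05038961]
317.4446105957031 31.1121883392334 26.116073608398438
hole eye [ 0.5685 -0.0582  0.198 ] beam yaw -0.6413 eye off beam line -0.0
yaw eye-beam -0.642
tcp-eye dist 0.1002 dir -0.6489 tool yaw
```

```bash
python3 -m pendant '[{"claw":0,"dx":8,"dy":30,"dz":0,"twist":-0.04},{"claw":0,"dx":18,"dy":70,"dz":0,"twist":-0.1},{"claw":0,"dx":28,"dy":100,"dz":-20,"twist":-0.13},{"claw":0,"dx":32.5,"dy":113,"dz":-60,"twist":-0.13},{"claw":0,"dx":32.5,"dy":113,"dz":-105,"twist":-0.13},{"claw":0,"dx":32.5,"dy":113,"dz":-150,"twist":-0.13},{"claw":0,"dx":32.5,"dy":113,"dz":-190,"twist":-0.13},{"claw":0,"dx":32.5,"dy":113,"dz":-220,"twist":-0.13}]'
python3 -m pendant '[{"claw":0,"dx":0,"dy":0,"dz":-20,"twist":0},{"claw":0,"dx":0,"dy":0,"dz":-32,"twist":0},{"claw":0,"dx":0,"dy":0,"dz":-32,"twist":0},{"claw":0,"dx":0,"dy":0,"dz":-32,"twist":0}]'
python3 wl.py w4 anvil,arm; python3 -c "
from h import *
s=r.get_state();print(s['tool_pos'],s['eef_rot'],s['contact_force'])"
```

```text
clock: 8.75
tool_pos: [0.5238, 0.0107, 0.0831]
eef_rot: [0.926, -0.377, -0.001, 0.0]
contact_force: [0.3, 0.5, -5.9]
opening: 0.246
finger_force: 40.0
clock: 9.15
tool_pos: [0.5252, 0.0103, 0.0543]
eef_rot: [0.926, -0.377, 0.001, -0.0]
contact_force: [-0.2, 0.0, -6.2]
opening: 0.239
finger_force: 40.0
q [-0.126  0.866  0.03   2.001 -0.085  0.273 -2.369]
[0.52544019 0.01023942 0.0549586 ] [ 9.26012554e-01 -3.77490666e-01  1.13451391e-03 -5.09270331e-04] [-1.20827662  0.47939714 -5.88723958]
```

View pics/w4.png

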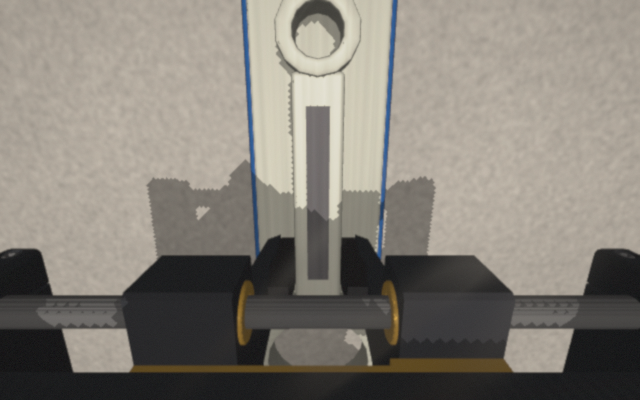

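The rod is centred on the bed: the edges at columns 243 and 394 have their middle at 318.5, and the rod is at 318, parallel to them. I'll slide it in.

```bash
python3 -m pendant '[{"claw":0,"dx":0,"dy":0,"dz":-2.5,"twist":0},{"claw":0,"dx":8,"dy":-8,"dz":-2.5,"twist":0},{"claw":0,"dx":16,"dy":-16.5,"dz":-2.5,"twist":0},{"claw":0,"dx":25,"dy":-26,"dz":-2.5,"twist":0},{"claw":0,"dx":34.5,"dy":-35.5,"dz":-2.5,"twist":0},{"claw":0,"dx":34.5,"dy":-35.5,"dz":-2.5,"twist":0},{"claw":0,"dx":34.5,"dy":-35.5,"dz":-2.5,"twist":0}]'
python3 -m pendant '[{"claw":0,"dx":0,"dy":0,"dz":-2,"twist":0},{"claw":0,"dx":0,"dy":0,"dz":-3.5,"twist":0},{"claw":0,"dx":0,"dy":0,"dz":-4,"twist":0},{"claw":0,"dx":0,"dy":0,"dz":-4,"twist":0}]'
python3 - <<'E'
from h import *
for _ in range(3):
    eyes.snapshot("wrist"); s=r.get_state(); print(s['tool_pos'].round(4),s['contact_force'].round(1))
q=s['eef_rot'];print(2*np.arctan2(q[1],q[0]))
E
```

```text
clock: 10.0
tool_pos: [0.5588, -0.0258, 0.0511]
eef_rot: [0.926, -0.378, -0.0, 0.0]
contact_force: [-1.0, 0.1, -6.3]
opening: 0.246
finger_force: 40.0
clock: 10.4
tool_pos: [0.5583, -0.0245, 0.0473]
eef_rot: [0.926, -0.377, -0.001, -0.0]
contact_force: [-2.3, 1.7, -2.6]
opening: 0.247
finger_force: 40.0
[ 0.5583 -0.0245  0.0473] [-1.6  2.1 -1.9]
[ 0.5583 -0.0246  0.0473] [-1.4  1.6 -2.3]
[ 0.5584 -0.0247  0.0473] [-1.6  2.4 -3.1]
-0.7735083656298171
```

```bash
python3 -m pendant '[{"claw":0,"dx":1,"dy":-0.8,"dz":0,"twist":0},{"claw":0,"dx":1,"dy":-0.8,"dz":-0.6,"twist":0},{"claw":0,"dx":1,"dy":-0.8,"dz":-0.6,"twist":0}]'
python3 -m pendant '[{"claw":0.35,"dx":1,"dy":-0.8,"dz":0,"twist":0},{"claw":0.4,"dx":0,"dy":0,"dz":0,"twist":0},{"claw":0.45,"dx":0,"dy":0,"dz":0,"twist":0},{"claw":0.45,"dx":0,"dy":0,"dz":15,"twist":0},{"claw":0.45,"dx":0,"dy":0,"dz":40,"twist":0},{"claw":0.45,"dx":-25,"dy":25,"dz":80,"twist":0},{"claw":0.45,"dx":-55,"dy":55,"dz":120,"twist":0},{"claw":0.45,"dx":-65,"dy":70,"dz":160,"twist":0}]'
python3 -m pendant '[{"claw":0.6,"dx":-10,"dy":10,"dz":30,"twist":0},{"claw":0.6,"dx":-10,"dy":10,"dz":30,"twist":0},{"claw":0.6,"dx":-10,"dy":10,"dz":30,"twist":0}]'
python3 wl.py w5 anvil,rod,big_end,arm; python3 gfit.py w5
```

```text
clock: 10.85
tool_pos: [0.5596, -0.0257, 0.0472]
eef_rot: [0.926, -0.377, -0.0, -0.0]
contact_force: [-4.4, 2.7, 5.5]
opening: 0.248
finger_force: 40.0
clock: 11.65
tool_pos: [0.4936, 0.0432, 0.2037]
eef_rot: [0.926, -0.377, -0.001, 0.0]
contact_force: [1.7, -0.3, 0.8]
opening: 0.448
finger_force: 0.0
clock: 11.95
tool_pos: [0.4869, 0.052, 0.2336]
eef_rot: [0.926, -0.377, 0.001, -0.001]
contact_force: [0.1, -0.5, -0.0]
opening: 0.602
finger_force: 0.0
q [-0.259  0.525  0.092  1.983 -0.076  0.637 -2.464]
rod [324.1  69.6] 0.9 surf [ 0.5579 -0.0262  0.0585] z0 [ 0.5615 -0.031   0.    ] z40 [ 0.5591 -0.0277  0.04  ] z160 [ 0.5518 -0.0178  0.16  ]
cap top [nan nan nan] nan circle 0.0 0.0 0.0 0
bed 2393 z 0.0406 [array([584.52, -18.54]), array([22.76, 99.63]), np.float64(45.36)]gfit.py:7: RuntimeWarning: Mean of empty slice.
  Q=P[cap]; (cx,cy),rad=cv2.minEnclosingCircle((Q[:,:2]*1000).astype(np.float32)); print("cap top",Q.mean(0).round(4),np.median(Q[:,2]).round(4),"circle",round(cx,1),round(cy,1),round(rad,1),len(Q))
  ret = um.true_divide(
  return _methods._mean(a, axis=axis, dtype=dtype,
  ret = ret.dtype.type(ret / rcount)
Traceback (most recent call last):
  File "gfit.py", line 17, in <module>
    lo_=[t[abs(s-x)<.004].min() for x in g];hi_=[t[abs(s-x)<.004].max() for x in g]
         ~~~~~~~~~~~~~~~~~~~~^^
ValueError: zero-size array to reduction operation minimum which has no identity
```

View pics/w5.png

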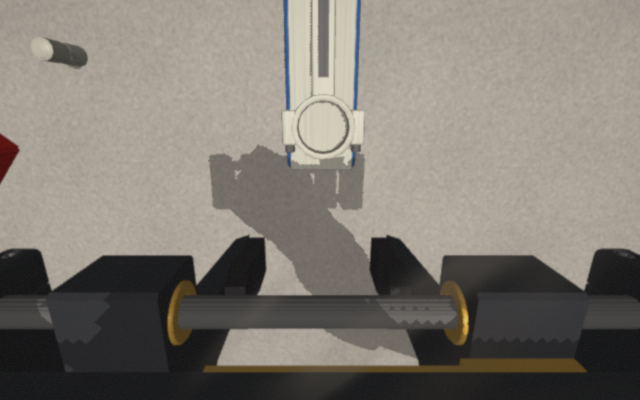

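The rod lies along the bed with its big end at (323,126), central between the bed edges at columns 288 and 357. Next I'll check its distance, then move over the cap while unwinding the wrist for the clockwise turn.

```bash
python3 - <<'E'
from h import *
f=np.load("pics/w5.npz");K,M=f["K"],f["M"]
b=at_z(K,M,(323.5,126),.06)[:2]; ax=np.array([.631,-.0953]); d=ax-b; print("big",b,"dist to axis",np.linalg.norm(d),"yaw",np.arctan2(d[1],d[0]))
E
python3 -m pendant '[{"claw":0.6,"dx":0,"dy":0,"dz":10,"twist":0.149},{"claw":0.6,"dx":0,"dy":0,"dz":15,"twist":0.298},{"claw":0.6,"dx":10,"dy":-10,"dz":15,"twist":0.447},{"claw":0.6,"dx":30,"dy":-30,"dz":15,"twist":0.596},{"claw":0.6,"dx":50,"dy":-50,"dz":15,"twist":0.745},{"claw":0.6,"dx":75,"dy":-75,"dz":15,"twist":0.894},{"claw":0.6,"dx":100,"dy":-100,"dz":15,"twist":1.043},{"claw":0.6,"dx":120,"dy":-125,"dz":15,"twist":1.19}]'
python3 -m pendant '[{"claw":0.6,"dx":8,"dy":-8,"dz":0,"twist":0.149},{"claw":0.6,"dx":16,"dy":-16,"dz":0,"twist":0.298},{"claw":0.6,"dx":24,"dy":-22,"dz":0,"twist":0.447},{"claw":0.6,"dx":24,"dy":-22,"dz":0,"twist":0.596},{"claw":0.6,"dx":24,"dy":-22,"dz":0,"twist":0.745},{"claw":0.6,"dx":24,"dy":-22,"dz":0,"twist":0.894},{"claw":0.6,"dx":24,"dy":-22,"dz":0,"twist":1.043},{"claw":0.6,"dx":24,"dy":-22,"dz":0,"twist":1.19}]'
python3 -m pendant '[{"claw":0.6,"dx":0,"dy":0,"dz":0,"twist":0.149},{"claw":0.6,"dx":0,"dy":0,"dz":0,"twist":0.298},{"claw":0.6,"dx":0,"dy":0,"dz":0,"twist":0.447},{"claw":0.6,"dx":0,"dy":0,"dz":0,"twist":0.596},{"claw":0.6,"dx":0,"dy":0,"dz":0,"twist":0.745},{"claw":0.6,"dx":0,"dy":0,"dz":0,"twist":0.894},{"claw":0.6,"dx":0,"dy":0,"dz":0,"twist":1.043},{"claw":0.6,"dx":0,"dy":0,"dz":0,"twist":1.19}]'
python3 -c "
from h import *
s=r.get_state();q=s['eef_rot'];print(s['clock'],s['q'].round(3),s['tool_pos'].round(4),2*np.arctan2(q[1],q[0]))"
```

```text
big [0.52089554 0.01037705] dist to axis 0.1526126830466677 yaw -0.7648830100879115
clock: 13.0
tool_pos: [0.6073, -0.0747, 0.2462]
eef_rot: [0.978, 0.209, -0.001, -0.0]
contact_force: [0.8, -0.3, 0.1]
opening: 0.6
finger_force: 0.0
clock: 13.8
tool_pos: [0.6299, -0.0958, 0.246]
eef_rot: [0.693, 0.721, -0.001, -0.001]
contact_force: [0.4, 0.2, -0.3]
opening: 0.604
finger_force: 0.0
clock: 14.6
tool_pos: [0.6299, -0.0959, 0.246]
eef_rot: [0.17, 0.986, 0.0, -0.001]
contact_force: [-0.4, -0.6, 0.3]
opening: 0.596
finger_force: 0.0
14.6 [ 0.529  0.832 -0.908  1.495  0.688  1.158  0.727] [ 0.6299 -0.0959  0.246 ] 2.800620335977561
```

```bash
python3 -m pendant '[{"claw":0.6,"dx":0,"dy":0,"dz":0,"twist":0.149},{"claw":0.6,"dx":0,"dy":0,"dz":0,"twist":0.298},{"claw":0.6,"dx":0,"dy":0,"dz":0,"twist":0.447},{"claw":0.6,"dx":0,"dy":0,"dz":0,"twist":0.596},{"claw":0.6,"dx":0,"dy":0,"dz":0,"twist":0.745},{"claw":0.6,"dx":0,"dy":0,"dz":0,"twist":0.894},{"claw":0.6,"dx":0,"dy":0,"dz":0,"twist":1.043},{"claw":0.6,"dx":0,"dy":0,"dz":0,"twist":1.19}]'
python3 -c "
from h import *
s=r.get_state();q=s['eef_rot'];print(s['clock'],s['q'].round(3),s['tool_pos'].round(4),2*np.arctan2(q[1],q[0]))"
```

```text
clock: 15.4
tool_pos: [0.6299, -0.0959, 0.2459]
eef_rot: [-0.412, 0.911, 0.001, -0.001]
contact_force: [-0.6, -0.5, -0.4]
opening: 0.601
finger_force: 0.0
15.4 [ 0.619  0.934 -1.175  1.49   0.875  1.309  1.778] [ 0.6299 -0.0959  0.2459] 3.990513848668182
```

```bash
python3 -m pendant '[{"claw":0.6,"dx":1,"dy":0.6,"dz":-30,"twist":0},{"claw":0.6,"dx":1,"dy":0.6,"dz":-60,"twist":0},{"claw":0.6,"dx":1,"dy":0.6,"dz":-85,"twist":0},{"claw":0.6,"dx":1,"dy":0.6,"dz":-104,"twist":0},{"claw":0.6,"dx":1,"dy":0.6,"dz":-104,"twist":0},{"claw":0.6,"dx":1,"dy":0.6,"dz":-104,"twist":0}]'
python3 -m pendant '[{"claw":0,"dx":0,"dy":0,"dz":0,"twist":0},{"claw":0,"dx":0,"dy":0,"dz":0,"twist":0},{"claw":0,"dx":0,"dy":0,"dz":0,"twist":0},{"claw":0,"dx":0,"dy":0,"dz":0,"twist":0},{"claw":0,"dx":0,"dy":0,"dz":0,"twist":0}]' 25
python3 -c "
from h import *
s=r.get_state();q=s['eef_rot'];print(s['clock'],s['q'].round(3),s['tool_pos'].round(4),2*np.arctan2(q[1],q[0]),s['moment'],s['contact_force'])"
```

```text
clock: 16.0
tool_pos: [0.6315, -0.0943, 0.1435]
eef_rot: [-0.41, 0.912, 0.0, 0.0]
contact_force: [1.2, -0.7, 1.1]
opening: 0.599
finger_force: 0.0
clock: 16.5
tool_pos: [0.6314, -0.094, 0.1443]
eef_rot: [-0.41, 0.912, 0.0, 0.0]
contact_force: [-2.5, 0.6, 4.5]
opening: 0.311
finger_force: 25.0
16.5 [ 0.596  1.048 -1.1    1.581  1.001  1.161  1.679] [ 0.6314 -0.094   0.1443] 3.9861482777877857 [ 0.14910427  0.31061051 -0.01802635] [-2.48437535  0.55679173  4.53773009]
```

```bash
python3 -m pendant '[{"claw":0,"dx":0,"dy":0,"dz":0,"twist":-0.12},{"claw":0,"dx":0,"dy":0,"dz":0,"twist":-0.25},{"claw":0,"dx":0,"dy":0,"dz":0,"twist":-0.38},{"claw":0,"dx":0,"dy":0,"dz":0,"twist":-0.51},{"claw":0,"dx":0,"dy":0,"dz":0,"twist":-0.64},{"claw":0,"dx":0,"dy":0,"dz":0,"twist":-0.77},{"claw":0,"dx":0,"dy":0,"dz":0,"twist":-0.9},{"claw":0,"dx":0,"dy":0,"dz":0,"twist":-1.0}]'
cat > st.py <<'E'
from h import *
for i in range(2):
    eyes.snapshot("wrist"); s=r.get_state();q=s['eef_rot'];print(s['clock'],s['q'].round(3),s['tool_pos'].round(4),"yaw",2*np.arctan2(q[1],q[0]),s['moment'].round(3),s['contact_force'].round(1))
E
python3 st.py
```

```text
clock: 17.3
tool_pos: [0.6315, -0.0942, 0.1443]
eef_rot: [0.08, 0.997, -0.0, 0.0]
contact_force: [-2.2, -0.5, 5.4]
opening: 0.304
finger_force: 25.0
17.35 [ 0.526  0.969 -0.905  1.585  0.86   1.027  0.768] [ 0.6315 -0.0943  0.1443] yaw 2.9783642334623077 [ 0.119  0.139 -0.013] [-1.4  0.1  5. ]
17.4 [ 0.527  0.969 -0.907  1.585  0.861  1.028  0.775] [ 0.6315 -0.0943  0.1443] yaw 2.9855627755298713 [ 0.028  0.285 -0.095] [-1.9  0.8  6. ]
```

```bash
python3 -m pendant '[{"claw":0,"dx":0,"dy":0,"dz":0,"twist":-0.12},{"claw":0,"dx":0,"dy":0,"dz":0,"twist":-0.24},{"claw":0,"dx":0,"dy":0,"dz":0,"twist":-0.36},{"claw":0,"dx":0,"dy":0,"dz":0,"twist":-0.48},{"claw":0,"dx":0,"dy":0,"dz":0,"twist":-0.6},{"claw":0,"dx":0,"dy":0,"dz":0,"twist":-0.7},{"claw":0,"dx":0,"dy":0,"dz":0,"twist":-0.7}]'
python3 st.py
python3 -m pendant '[{"claw":0,"dx":0,"dy":0,"dz":0,"twist":-0.12},{"claw":0,"dx":0,"dy":0,"dz":0,"twist":-0.24},{"claw":0,"dx":0,"dy":0,"dz":0,"twist":-0.36},{"claw":0,"dx":0,"dy":0,"dz":0,"twist":-0.48},{"claw":0,"dx":0,"dy":0,"dz":0,"twist":-0.6},{"claw":0,"dx":0,"dy":0,"dz":0,"twist":-0.7},{"claw":0,"dx":0,"dy":0,"dz":0,"twist":-0.7}]'
python3 st.py; python3 wl.py w6 thimble
```

```text
clock: 18.1
tool_pos: [0.6314, -0.0944, 0.1443]
eef_rot: [0.415, 0.91, -0.0, 0.0]
contact_force: [-2.7, -0.3, 7.2]
opening: 0.312
finger_force: 25.0
18.15 [ 0.461  0.918 -0.75   1.589  0.738  0.937  0.169] [ 0.6314 -0.0944  0.1442] yaw 2.2880904899632384 [-0.08   0.403 -0.048] [-2.5  0.1  7.5]
18.2 [ 0.461  0.918 -0.75   1.589  0.738  0.937  0.17 ] [ 0.6314 -0.0944  0.1442] yaw 2.288406419606922 [-0.081  0.408 -0.056] [-1.7 -0.7  7.4]
clock: 18.9
tool_pos: [0.6312, -0.0944, 0.1443]
eef_rot: [0.701, 0.713, -0.0, 0.0]
contact_force: [-2.5, -0.1, 7.8]
opening: 0.312
finger_force: 25.0
18.95 [ 0.379  0.874 -0.577  1.594  0.59   0.854 -0.413] [ 0.6312 -0.0945  0.1442] yaw 1.588354946004549 [-0.097  0.524 -0.061] [-2.4 -0.1  6.4]
19.0 [ 0.38   0.874 -0.577  1.594  0.59   0.854 -0.412] [ 0.6312 -0.0945  0.1442] yaw 1.5886429328761258 [-0.091  0.587 -0.026] [-3.1 -0.4  7.3]
q [ 0.38   0.875 -0.577  1.594  0.59   0.854 -0.412]Traceback (most recent call last):
  File "wl.py", line 6, in <module>
    for l in nets.place_of("wrist",q)[:2]:
             ~~~~~~~~~~~~~^^^^^^^^^^^
ValueError: it knows: anvil, arm, big_end, cap_grip, eye, gauge, lifter, paste, rod, spindle, spring
```

View pics/w6.png

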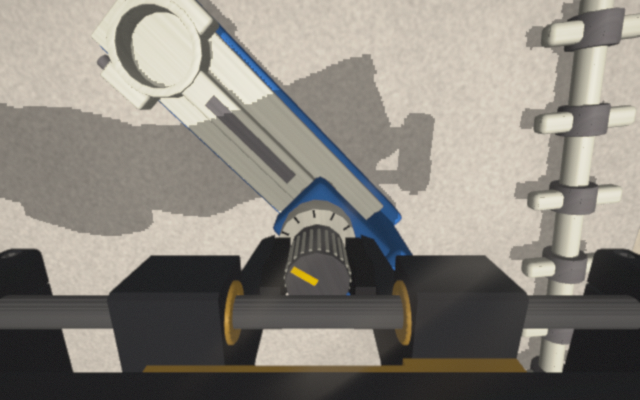

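The view shows the gripped cap with its yellow line from (292,270) to (318,285) and the thimble's black ticks. The red tick is hidden on the far side. Next I'll compute the world bearings of the yellow line and the red tick here and in w3.

```bash
cat > ang.py <<'E'
import sys; from h import *
ax=np.array([.631,-.095])
for n in sys.argv[1:]:
    f=np.load(f"pics/{n}.npz") if n.startswith("w") and n not in() else None
    K,M,im=f["K"],f["M"],f["im"]
    hsv=cv2.cvtColor(im,cv2.COLOR_BGR2HSV)
    v,u=np.mgrid[:400,:640]
    for nm,z,lo,hi,rm in (("yellow",.1725,(18,120,120),(35,255,255),.02),("red",.1365,(0,110,90),(8,255,255),.03),("red2",.1365,(172,110,90),(180,255,255),.03)):
        m=cv2.inRange(hsv,lo,hi)>0
        W=np.array([at_z(K,M,p,z)[:2] for p in np.argwhere(m)[:,::-1]]) if m.any() else np.zeros((0,2))
        W=W[np.linalg.norm(W-ax,axis=1)<rm] if len(W) else W
        if len(W)<3: print(n,nm,"none");continue
        c=W.mean(0)-ax; a=np.linalg.svd(W-W.mean(0))[2][0]; a=a*np.sign(a@c)
        print(n,nm,len(W),"centroid",(c*1000).round(1),"bearing",np.arctan2(c[1],c[0]).round(3),"line dir",np.arctan2(a[1],a[0]).round(3),"ext",(np.ptp((W)@a)*1000).round(1))
E
python3 ang.py w3 w6
```

```text
w3 yellow 76 centroid [ 2.3 -6. ] bearing -1.213 line dir -1.315 ext 12.8
w3 red 15 centroid [  5.3 -16.9] bearing -1.268 line dir -1.209 ext 4.7
w3 red2 noneTraceback (most recent call last):
  File "ang.py", line 4, in <module>
    f=np.load(f"pics/{n}.npz") if n.startswith("w") and n not in() else None
      ~~~~~~~^^^^^^^^^^^^^^^^^
    fid = stack.enter_context(open(os.fspath(file), "rb"))
                              ~~~~^^^^^^^^^^^^^^^^^^^^^^^
FileNotFoundError: [Errno 2] No such file or directory: 'pics/w6.npz'
```

```bash
python3 wl.py w7 cap_grip; python3 ang.py w7
```

```text
q [ 0.38   0.875 -0.577  1.594  0.59   0.854 -0.412]
cap_grip [316.  268.6] 0.92 surf [ 0.6309 -0.0883  0.1733] z0 [ 0.6317 -0.1838  0.    ] z40 [ 0.6315 -0.1617  0.04  ] z160 [ 0.6309 -0.0956  0.16  ]
w7 yellow 230 centroid [-5.   2.8] bearing 2.637 line dir 2.586 ext 12.6
w7 red none
w7 red2 none
```

Yellow and red were in line at the start, and the cap has turned 2.40 rad. I'll release, lift straight up and look for the red tick to get the slip.

```bash
python3 -m pendant '[{"claw":0.5,"dx":0,"dy":0,"dz":0,"twist":0},{"claw":0.8,"dx":0,"dy":0,"dz":0,"twist":0},{"claw":0.8,"dx":0,"dy":0,"dz":0,"twist":0},{"claw":0.9,"dx":0,"dy":0,"dz":30,"twist":0},{"claw":0.9,"dx":0,"dy":-30,"dz":70,"twist":0},{"claw":0.9,"dx":0,"dy":-60,"dz":110,"twist":0},{"claw":0.9,"dx":0,"dy":-70,"dz":130,"twist":0},{"claw":0.9,"dx":0,"dy":-70,"dz":130,"twist":0}]'
python3 st.py; python3 wl.py w8 cap_grip; python3 ang.py w8; python3 -c "
import cv2;im=cv2.imread('pics/w8.png');cv2.imwrite('pics/w8c.png',cv2.resize(im[60:260,200:440],None,fx=3,fy=3,interpolation=2))"
```

```text
clock: 19.95
tool_pos: [0.633, -0.1672, 0.2764]
eef_rot: [0.703, 0.711, 0.001, 0.003]
contact_force: [0.6, 1.0, 0.7]
opening: 0.898
finger_force: 0.0
20.0 [ 0.516  0.753 -0.657  1.418  0.481  1.13  -0.201] [ 0.6319 -0.1652  0.2742] yaw 1.584375243387214 [-0.038 -0.08  -0.009] [ 0.5 -0.5 -0.1]
20.05 [ 0.515  0.755 -0.658  1.42   0.481  1.13  -0.201] [ 0.631  -0.1639  0.2728] yaw 1.5864354770487936 [ 0.001 -0.001 -0.038] [ 0.7 -0.1 -0.9]
q [ 0.514  0.756 -0.658  1.421  0.481  1.13  -0.201]
cap_grip [319.  105.6] 0.6 surf [ 0.6312 -0.093   0.1739] z0 [ 0.6319 -0.0929  0.    ] z40 [ 0.6317 -0.0929  0.04  ] z160 [ 0.6313 -0.093   0.16  ]
w8 yellow 87 centroid [-5.3  3.3] bearing 2.588 line dir 2.613 ext 12.5
w8 red 22 centroid [-17.3  -2.2] bearing -3.015 line dir -2.954 ext 4.7
w8 red2 none
```

View pics/w8c.png

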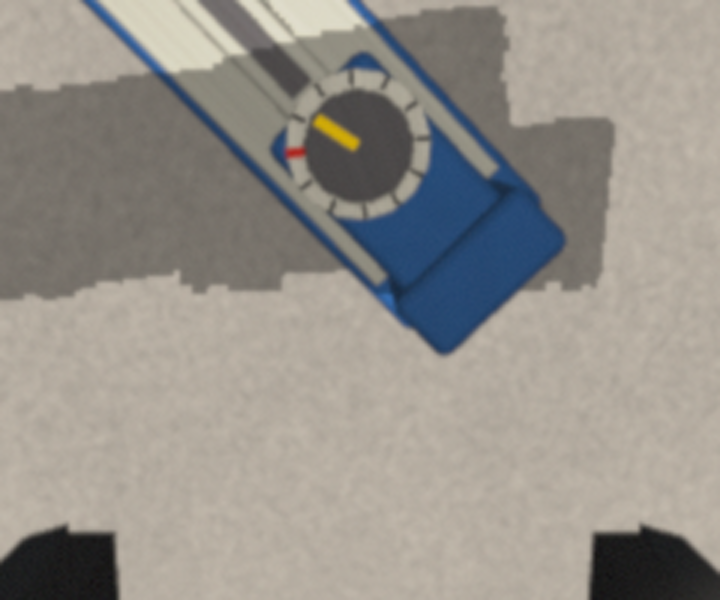

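The crop shows the red tick at (295,153) and the yellow line from (355,145) towards (318,122). The slip is about 0.67 rad and the spindle has closed, since the thimble stopped after about 1.74 rad. I'll regrip and add about 0.12 rad to reach an eighth of a turn.

```bash
python3 -m pendant '[{"claw":0.7,"dx":0,"dy":25,"dz":0,"twist":0},{"claw":0.6,"dx":0,"dy":55,"dz":-20,"twist":0},{"claw":0.6,"dx":0,"dy":70,"dz":-50,"twist":0},{"claw":0.6,"dx":0,"dy":70,"dz":-85,"twist":0},{"claw":0.6,"dx":0,"dy":70,"dz":-115,"twist":0},{"claw":0.6,"dx":0,"dy":70,"dz":-130,"twist":0},{"claw":0.6,"dx":0,"dy":70,"dz":-130,"twist":0}]'
python3 -m pendant '[{"claw":0,"dx":0,"dy":0,"dz":0,"twist":0},{"claw":0,"dx":0,"dy":0,"dz":0,"twist":0},{"claw":0,"dx":0,"dy":0,"dz":0,"twist":0},{"claw":0,"dx":0,"dy":0,"dz":0,"twist":-0.05},{"claw":0,"dx":0,"dy":0,"dz":0,"twist":-0.12},{"claw":0,"dx":0,"dy":0,"dz":0,"twist":-0.12},{"claw":0,"dx":0,"dy":0,"dz":0,"twist":-0.12}]' 25
python3 -m pendant '[{"claw":0.5,"dx":0,"dy":0,"dz":0,"twist":0},{"claw":0.8,"dx":0,"dy":0,"dz":0,"twist":0},{"claw":0.8,"dx":0,"dy":0,"dz":0,"twist":0},{"claw":0.9,"dx":0,"dy":0,"dz":30,"twist":0},{"claw":0.9,"dx":0,"dy":-30,"dz":70,"twist":0},{"claw":0.9,"dx":0,"dy":-60,"dz":110,"twist":0},{"claw":0.9,"dx":0,"dy":-70,"dz":130,"twist":0},{"claw":0.9,"dx":0,"dy":-70,"dz":130,"twist":0}]'
python3 st.py; python3 wl.py w9 cap_grip; python3 ang.py w9
python3 - <<'E'
from h import *
for c in ("scene","top"):
    im,_=eyes.snapshot(c); cv2.imwrite(f"pics/{c}9.png",im)
a=cv2.imread("pics/scene9.png")[130:330,130:450]; b=cv2.imread("pics/w9.png")[0:200,160:480]
cv2.imwrite("pics/fin.png",cv2.resize(np.vstack([a,b]),None,fx=1.5,fy=1.5))
E
```

```text
clock: 20.85
tool_pos: [0.6293, -0.0936, 0.1405]
eef_rot: [0.701, 0.713, -0.002, -0.002]
contact_force: [0.3, -0.9, 0.3]
opening: 0.602
finger_force: 0.0
clock: 21.55
tool_pos: [0.6312, -0.0946, 0.1447]
eef_rot: [0.743, 0.67, -0.0, 0.0]
contact_force: [-3.3, -0.6, 7.0]
opening: 0.312
finger_force: 25.0
clock: 22.35
tool_pos: [0.6332, -0.1672, 0.2766]
eef_rot: [0.745, 0.667, 0.002, 0.003]
contact_force: [-0.8, 0.1, -0.4]
opening: 0.905
finger_force: 0.0
22.4 [ 0.502  0.747 -0.627  1.419  0.459  1.121 -0.304] [ 0.632  -0.1651  0.2744] yaw 1.4642217142930714 [ 0.016 -0.078 -0.006] [ 0.5  0.4 -0.6]
22.45 [ 0.501  0.748 -0.628  1.421  0.459  1.121 -0.304] [ 0.6311 -0.1638  0.2729] yaw 1.4663779817668154 [ 0.013 -0.076  0.003] [-0.1  0.2  0.9]
q [ 0.5    0.749 -0.628  1.422  0.459  1.121 -0.304]
cap_grip [306.2 110. ] 0.84 surf [ 0.6301 -0.0956  0.1729] z0 [ 0.6239 -0.0971  0.    ] z40 [ 0.6254 -0.0967  0.04  ] z160 [ 0.6297 -0.0957  0.16  ]
w9 yellow 87 centroid [-4.8  3.9] bearing 2.462 line dir 2.499 ext 12.5
w9 red 11 centroid [-18.1  -2.3] bearing -3.015 line dir -2.011 ext 3.0
w9 red2 3 centroid [-19.9  -2.4] bearing -3.021 line dir -1.702 ext 1.7
```

View pics/fin.png

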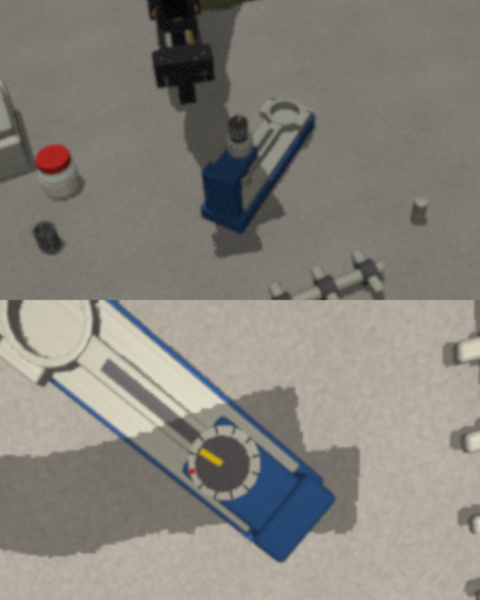

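The final views show the rod gripped along the bed and the jar, spring and lifter all upright. The cap is free, and yellow leads red by about 0.79 rad.

```bash
python3 -c "
from h import *
print(r.finish_job())"
```

```text
the job is handed in; nothing more can be done
None
```

The job is handed in: the rod is gripped under the spindle, the ratchet slipped about 0.79 rad (an eighth of a turn), the cap is released and the jar, spring and lifter were left standing; it finished at about 22.6 s of the 54 s allowed.

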